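Make up two pocket kits on the hall flap

TASK

Make up the two pocket kits: the black wallet case and the stainless keyring go in the blue tray, the aluminium flashlight and the keys with the yellow float go in the green tray. In each tray the wallet case or the flashlight goes in the wide bay and the keyring or keys in the narrow bay, each lying flat on the bay's floor, lengthwise and about in the middle, clear of the rims. Set the things down rather than dropping them, and leave the keys with the red float, the egg cup and the copper-lidded tin where they are.

Things in the scene. Friction and masses are not known exactly. Their poses are not given: they have to be found in the camera images.
- tray_blue: Fixed shallow blue plastic tray, 132 mm (its x) by 168 mm (its y); floor 4 mm thick, white rims and divider 4 mm thick with tops 9 mm above the table. Origin: centre of the underside, on the table. One divider along x makes two bays, both 124 mm long in x: the wide bay is 90 mm wide, centre at y = -35 mm in the tray's frame, the narrow bay 66 mm wide, centre at y = +47 mm. The tray may be turned either way round on the table, so the narrow bay may be on either side.
- tray_green: Fixed shallow green plastic tray, 132 mm (its x) by 168 mm (its y); floor 4 mm thick, white rims and divider 4 mm thick with tops 9 mm above the table. Origin: centre of the underside, on the table. One divider along x makes two bays, both 124 mm long in x: the wide bay is 90 mm wide, centre at y = -35 mm in the tray's frame, the narrow bay 66 mm wide, centre at y = +47 mm. The tray may be turned either way round on the table, so the narrow bay may be on either side.
- wallet: Black hard-plastic wallet case lying flat, 94 x 62 x 22 mm (its x, y, height), about 110 g, grey seam and thin grey ribs on top. Origin: centre of the underside; x along its length, z up. Grip across its 62 mm width.
- keyring: Stainless keyring, one rigid piece lying flat, 88 mm long (its x): a steel capsule fob 22 mm in diameter and 52 mm long, lying along x, centred 18 mm to +x of the origin (grip it there across y), and a flat 36 mm ring, 4 mm high, at the -x end. Origin: on the underside, middle of the overall length; z up. About 60 g.
- flashlight: Small aluminium flashlight lying along its x, 100 mm long, barrel 24 mm in diameter with dark grooves, hexagonal head (+x end, 26 mm long) and tail cap 28 mm across flats, so that it does not roll; 28 mm high. Origin: middle of its length, on the underside; z up. About 120 g. Grip the barrel across y.
- keys_yellow: Key set with a yellow plastic float, one rigid piece lying flat, 96 mm long (its x), about 28 mm wide. The float is a rounded block 56 x 28 x 22 mm (x, y, height) centred 20 mm to +x of the origin: grip it across its 28 mm width. A small ring and a brass key, at most 4.5 mm high, trail to -x. Origin: on the underside, middle of the overall length; z up. About 45 g.
- keys_red: Key set with a red plastic float, one rigid piece lying flat, 96 mm long (its x), about 28 mm wide. The float is a rounded block 56 x 28 x 22 mm (x, y, height) centred 20 mm to +x of the origin: grip it across its 28 mm width. A small ring and a brass key, at most 4.5 mm high, trail to -x. Origin: on the underside, middle of the overall length; z up. It stays where it is.
- egg_cup: Empty blue-glazed ceramic egg cup, 48 mm in diameter, 54 mm tall, light. Origin: centre of its foot. It stays where it is.
- tin: Round steel tin with a copper-coloured lid, 50 mm in diameter, 18 mm high. Origin: centre of its underside. It stays where it is.
Mind the look-alikes: they are no part of the job. There is more than one size of the egg_cup; the job needs the smallest.

How it is judged:
By the outcome, as a careful person would: the job done as asked, in the order asked, and still so for the second after the job is handed in, with the robot touching nothing.
It also fails if it takes over 96 s, if anything falls off the work surface, if the arm or the gripper's body presses on something with over 40 N, if the wrist force passes 120 N, or if a joint passes its speed limit or range.

ROBOT

A 6-joint arm with a two-finger parallel gripper is mounted at the origin on the work surface. World frame = base frame: x ahead of the robot, y to its left, z up, the work surface at z = 0. Lengths are in m, angles in rad, forces in N, time in s.
With the tool pointing down it reaches from about 0.225 to 0.875 m from the base axis. Payload 3.4 kg.
Tool frame: the origin (TCP) lies midway between the tips of the shut fingers; the grasp point (between the pads) lies 19 mm behind it (r.hold_point_z is the distance from the TCP to the grasp point, in m); z points along the fingers, y is the direction in which the jaws open and shut (so a half turn about z gives the same grasp; the last joint's range is limited). The gripper opens to 85 mm and grips with 20 to 120 N. Pads are 22 mm wide; open, the fingers measure 114 mm over their backs; the gripper's body (76 mm by 85 mm) begins 54 mm behind the grasp point. The pads swing forward as they close: fully open they stand 13 mm farther back than shut.
Start: joints at [0.98, 0.276, 1.505, -0, 1.361, -0.121], TCP at [0.26, 0.513, 0.231] pointing down, gripper open.
Joint ranges: [-2.89, 2.89], [-0.75, 2.08], [0.22, 2.7], [-1.18, 4.32], [0.11, 2.71], [-2.7, 2.7]. Speed limits (rad/s): [2.57, 2.57, 3.14, 3.14, 3.14, 3.14].

INTERFACE

Orientations are given as a rotation vector (axis times angle).
In Python, from rig import r gives the robot as it stands. The module is installed in compiled form; this text tells all that it offers.
- The arm moves only by the tool jog_arm, never from a script. Its argument "increments" is one flat list of numbers, 7 for each row, row after row: the closure, from 0 (fully open) to 1 (shut), then the shift along the tool's x, y, z in mm, then the turn, a rotation vector about the tool's x, y, z in rad. A call has 1 to 8 rows; each row is the pose to reach, as a shift and turn from the pose commanded when the call began, along the tool's axes at that moment; what a row does not reach only later rows make up. A row lasts 1/8 s, in which the tool goes at most 62.5 mm and 10.7 degrees, less where a joint would pass 70% of its speed; a pose out of reach is approached as far as the arm can. A call with a gripper value outside its range is refused whole. The fingers move at their own pace and stop on an object; "grip_force" is the grip in N (left out, the last holds). Time passes only in rows, so rows that repeat a pose let the fingers close. It gives the time, the measured TCP pose, the force and the opening at its end, in the units of the state.
- r.observe(): the state, without advancing time (a new reading comes with each control period).
- r.read_camera(name): name is "side" or "top"; returns (picture, depth): 480x640x3 uint8, red, green, blue; 480x640 float32, m along the optical axis (not along the pixel's ray), 0 where there is no reading.
- r.camera_params(name): a dict with "camera_matrix" (3x3 intrinsics, pixels), "origin" and "rotation" of the camera in the world. Camera axes: x right, y down, z forward; pixel columns grow to the right and rows downward; lengths in m; the calibration is good to about 2 mm. A picture is of the moment at which its call begins. camera_params takes no time and is no camera call.
- r.job_done(): hands the job in, once; it reports no verdict.
The state is a dict: "time_s": time; "joints": joint angles; "qvel": joint speeds; "joint_torque": joint torques, N m; "tool_pos": TCP position; "orientation": TCP orientation; "force": force on the tool from outside, world axes, zero at the start; "wrist_torque": the same for the moment, N m; "width": opening from 0.0 (shut) to 1.0 (fully open).
Only numpy, scipy, OpenCV 4.12 (cv2) and the standard library are available. Lean on these libraries where they do the work, as an engineer would, in place of code of your own. Each camera call takes 0.05 s, during which the arm holds its last target.

## Working session

There is one attempt and no reset: what is moved stays moved. The work goes in short steps, Python scripts to look and compute and a tool call to move; the robot and the scene stay as the last step left them, time stands still between calls to the robot, and variables do not carry over. Pictures are saved under pics/ and viewed, and the job is handed in when it is done.

Besides the shell and the picture viewer there is one more tool, called after ">>>" as a command line: name --argument value ..., lists and objects as JSON in quotes. jog_arm: Moves the arm, as the interface text tells. Its arguments: {"type":"object","properties":{"increments":{"type":"array"},"grip_force":{"type":"number"}},"required":["increments"]}

```bash
mkdir -p pics; python3 - <<'E'
from rig import r
import cv2,numpy as np
for n in("top","side"):
    p,d=r.read_camera(n); cv2.imwrite(f"pics/{n}0.png",p[:,:,::-1]); np.savez(f"{n}0.npz",p=p,d=d)
    c=r.camera_params(n); print(n,np.round(c["camera_matrix"],1).tolist(),np.round(c["origin"],4),np.round(c["rotation"],4).tolist())
s=r.observe(); print({k:np.round(v,4).tolist() for k,v in s.items()}, r.hold_point_z)
E
```

```text
top [[442.8, 0.0, 315.8], [0.0, 442.8, 237.4], [0.0, 0.0, 1.0]] [ 0.5232 -0.0102  0.8604] [-2.1692, 2.2156, -0.0705]
side [[461.4, 0.0, 319.1], [0.0, 461.4, 237.5], [0.0, 0.0, 1.0]] [0.407  0.5747 0.6537] [-0.396, 2.7975, -1.1439]
{'time_s': 0.1, 'joints': [0.98, 0.2765, 1.506, -0.0, 1.3607, -0.121], 'qvel': [0.0001, 0.0006, -0.0026, 0.0008, -0.0008, 0.0012], 'joint_torque': [0.0027, -41.7699, -24.6406, -0.0001, 0.0057, 0.0], 'tool_pos': [0.2601, 0.5123, 0.2305], 'orientation': [-0.7311, -3.0548, 0.0025], 'force': [0.0567, 0.6939, 0.3036], 'wrist_torque': [-0.0281, 0.001, -0.0322], 'width': 1.0035} 0.0187
```

View pics/top0.png

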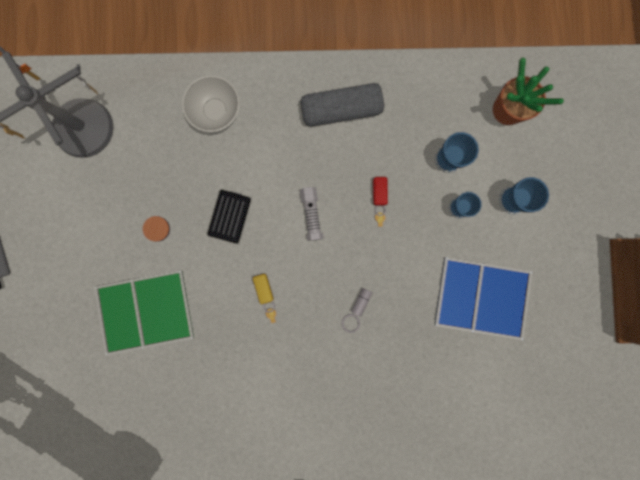

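View pics/side0.png

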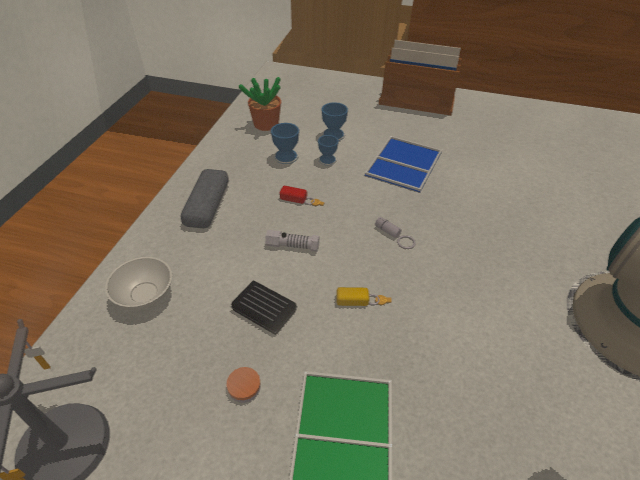

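The top view shows green tray (144,312), wallet (229,216), flashlight (312,214), yellow keys (265,297), keyring (357,310), blue tray (485,298), red keys (380,200), tin (156,228) and the smallest egg cup (466,204). The side view agrees. Next I measure these.

```bash
cat > h.py <<'E'
from rig import r
import cv2,numpy as np
from scipy.spatial.transform import Rotation as R
def Rm(c):
    q=np.array(c["rotation"]); return q if q.shape==(3,3) else R.from_rotvec(q).as_matrix()
def cloud(n,d):
    c=r.camera_params(n);K=np.array(c["camera_matrix"]);v,u=np.mgrid[:480,:640]
    P=np.stack([(u-K[0,2])*d/K[0,0],(v-K[1,2])*d/K[1,1],d],-1)
    return P@Rm(c).T+np.array(c["origin"])
def ray(n,uv,z):
    c=r.camera_params(n);K=np.array(c["camera_matrix"])
    uv=np.atleast_2d(uv).astype(float)
    w=np.c_[(uv[:,0]-K[0,2])/K[0,0],(uv[:,1]-K[1,2])/K[1,1],np.ones(len(uv))]@Rm(c).T
    o=np.array(c["origin"]); return (o+w*((z-o[2])/w[:,2])[:,None])
E
python3 - <<'E'
from h import *
f=np.load("top0.npz");p,d=f["p"],f["d"]
X=cloud("top",d); hsv=cv2.cvtColor(p,cv2.COLOR_RGB2HSV).astype(int)
H,S,V=hsv[...,0],hsv[...,1],hsv[...,2]
print("table z",[np.round(np.median(X[a:a+20,b:b+20,2]),4) for a,b in((400,300),(150,280),(380,500),(250,60))])
Z=X[...,2]-0
boxes=dict(wallet=(195,180,262,252),flash=(290,180,335,250),yellow=(243,262,290,330),keyring=(332,280,380,340),red=(362,165,400,235),tin=(138,208,176,248),cup=(448,188,486,222),gt=(85,262,205,365),bt=(425,250,545,348))
m={}
for k,(a,b,c,e) in boxes.items():
    B=np.zeros(Z.shape,bool);B[b:e,a:c]=1
    q=B&(Z>(0.007 if k not in("gt","bt") else .002))&(d>0)
    if k=="gt": q=B&(H>50)&(H<75)&(S>120)
    if k=="bt": q=B&(H>105)&(H<125)&(S>120)
    P=X[q]; 
    (cx,cy),(w,h),a=cv2.minAreaRect((P[:,:2]*1000).astype(np.float32))
    print(k,q.sum(),"zmax %.4f med %.4f"%(np.percentile(P[:,2],98),np.median(P[:,2])),"rect c %.1f %.1f size %.1f %.1f ang %.1f"%(cx,cy,w,h,a),"mean",np.round(P.mean(0)[:2]*1000,1))
    mu=P[:,:2].mean(0);w_,v_=np.linalg.eigh(np.cov((P[:,:2]-mu).T)); print("   axis deg",np.degrees(np.arctan2(*v_[::-1,1])))
for n,(a,b,c,e) in dict(g=(85,262,205,365),w=(180,170,400,345),b=(425,180,565,348)).items():
    cv2.imwrite(f"pics/z_{n}.png",cv2.resize(p[b:e,a:c,::-1],None,fx=3.6,fy=3.4) if n=='w' else cv2.resize(p[b:e,a:c,::-1],None,fx=3.4,fy=3.4))
E
```

```text
table z [np.float64(0.0003), np.float64(0.0008), np.float64(-0.0001), np.float64(0.0007)]
wallet 1647 zmax 0.0255 med 0.0224 rect c 619.3 152.3 size 62.8 96.0 ang 73.1 mean [617.9 151.1]
   axis deg 163.44630682628824
flash 751 zmax 0.0308 med 0.0254 rect c 620.1 -5.8 size 100.4 32.1 ang 7.2 mean [620.9  -5.5]
   axis deg -173.12566665904876
yellow 450 zmax 0.0250 med 0.0218 rect c 471.7 87.6 size 71.8 28.3 ang 14.5 mean [479.2  88.8]
   axis deg -164.9787900782271
keyring 321 zmax 0.0240 med 0.0204 rect c 435.1 -89.9 size 22.2 85.2 ang 62.3 mean [450.1 -96.6]
   axis deg 152.9557632288947
red 449 zmax 0.0250 med 0.0218 rect c 650.0 -138.1 size 27.8 80.5 ang 87.8 mean [ 660.7 -138.1]
   axis deg 178.8844063094999
tin 551 zmax 0.0214 med 0.0185 rect c 597.6 292.7 size 48.5 47.7 ang 88.7 mean [597.6 291.5]
   axis deg 78.85517137545794
cup 578 zmax 0.0561 med 0.0354 rect c 627.4 -294.9 size 44.7 47.2 ang 0.0 mean [ 628.8 -298. ]
   axis deg 106.29193411669497
gt 4659 zmax 0.0078 med 0.0045 rect c 460.8 190.3 size 119.0 416.3 ang 9.7 mean [439.2 316.3]
   axis deg 101.61099542661587
bt 4720 zmax 0.0073 med 0.0041 rect c 474.4 -209.6 size 410.0 120.0 ang 79.5 mean [ 451.2 -333.5]
   axis deg 78.84109220436068
```

```bash
python3 - <<'E'
import cv2
E
ls pics
```

```text
side0.png
top0.png
z_b.png
z_g.png
z_w.png
```

View pics/z_w.png

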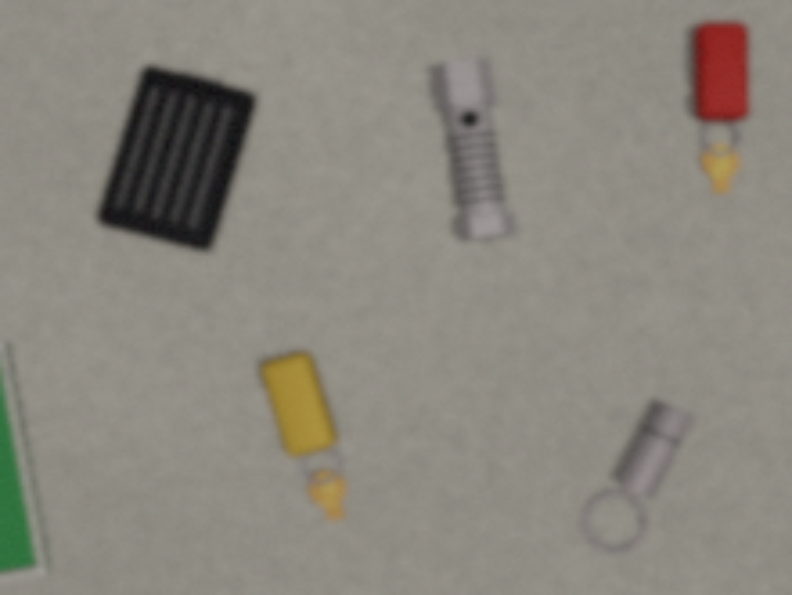

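```bash
python3 - <<'E'
from h import *
f=np.load("top0.npz");p,d=f["p"],f["d"]
hsv=cv2.cvtColor(p,cv2.COLOR_RGB2HSV).astype(int);H,S,V=hsv[...,0],hsv[...,1],hsv[...,2]
def rect(name,mask,box,z,ncomp=1):
    a,b,c,e=box;B=np.zeros(mask.shape,np.uint8);B[b:e,a:c]=mask[b:e,a:c]
    n,l,st,_=cv2.connectedComponentsWithStats(B)
    for i in sorted(range(1,n),key=lambda i:-st[i,4])[:ncomp]:
        v,u=np.nonzero(l==i);P=ray("top",np.c_[u,v],z)
        (cx,cy),(w,h),an=cv2.minAreaRect((P[:,:2]*1000).astype(np.float32))
        if w<h: w,h,an=h,w,an-90
        print(name,len(u),"c %.1f %.1f size %.1f %.1f ang %.1f"%(cx,cy,w,h,(an+90)%180-90),"mean",np.round(P.mean(0)[:2]*1000,1))
rect("green",(H>50)&(H<75)&(S>120),(85,262,205,365),.004,2)
rect("blue",(H>100)&(H<125)&(S>120),(425,250,545,348),.004,2)
rect("yfloat",(H>18)&(H<32)&(S>140),(243,262,290,330),.018)
rect("wallet",V<90,(195,180,262,252),.022)
# side
f=np.load("side0.npz");p,d=f["p"],f["d"]
X=cloud("side",d);hsv=cv2.cvtColor(p,cv2.COLOR_RGB2HSV).astype(int)
for k,(a,b,c,e) in dict(wallet=(225,275,300,335),flash=(260,225,325,258),yellow=(330,282,373,312),keyring=(370,212,420,252),).items():
    q=np.zeros(d.shape,bool);q[b:e,a:c]=1;q&=(d>0)&(X[...,2]>.008)
    P=X[q];(cx,cy),(w,h),an=cv2.minAreaRect((P[:,:2]*1000).astype(np.float32))
    print("side",k,"c %.1f %.1f size %.1f %.1f ang %.1f"%(cx,cy,w,h,an),"z",np.percentile(P[:,2],98))
E
```

```text
green 2717 c 444.8 284.6 size 118.6 83.7 ang 9.6 mean [444.5 284.6]
green 1942 c 430.8 365.8 size 118.9 59.3 ang 9.7 mean [430.6 365.7]
blue 2754 c 444.8 -368.8 size 120.1 84.6 ang -10.6 mean [ 444.7 -368.8]
blue 1966 c 459.9 -288.0 size 119.9 60.5 ang -10.5 mean [ 459.7 -287.8]
yfloat 362 c 480.1 88.8 size 52.5 25.1 ang 16.6 mean [480.2  88.8]
wallet 1600 c 618.4 150.5 size 93.2 63.0 ang -16.6 mean [618.  150.7]
side wallet c 615.8 153.1 size 63.7 95.4 ang 73.2 z 0.025967461986448153
side flash c 617.0 -2.3 size 101.1 29.2 ang 9.4 z 0.031422570449250134
side yellow c 476.3 90.3 size 55.6 29.5 ang 16.6 z 0.025532966568131955
side keyring c 448.4 -94.4 size 21.3 52.8 ang 67.7 z 0.024929525429703905
```

View pics/z_b.png

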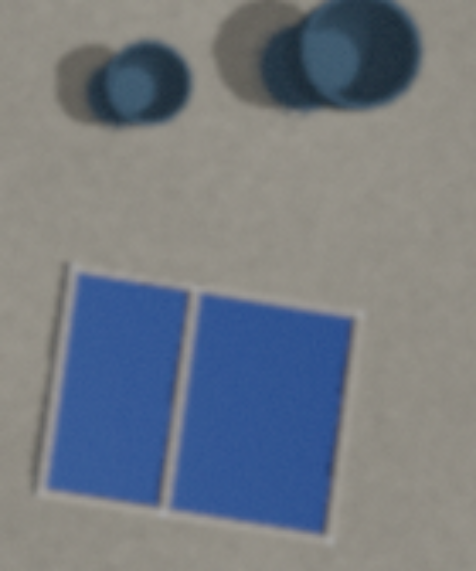

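View pics/z_g.png

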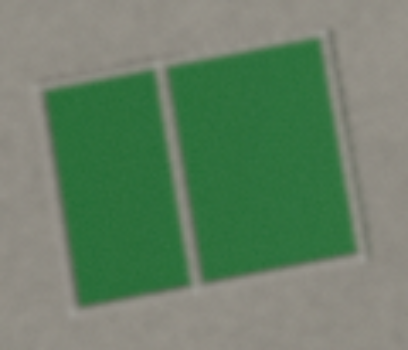

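```bash
cat >> h.py <<'E'
def plan(x,y,z,obj_ang,s=None):
    """TCP target (mm, deg object long-axis angle; jaw axis = ang+90) -> tool shift mm, turn"""
    s=s or r.observe();R0=R.from_rotvec(s["orientation"]);p0=np.array(s["tool_pos"])*1000
    best=None
    for k in(0,180):
        t=np.radians(obj_ang+90+k);ty=np.array([np.cos(t),np.sin(t),0]);tz=np.array([0,0,-1.]);tx=np.cross(ty,tz)
        v=(R0.inv()*R.from_matrix(np.c_[tx,ty,tz])).as_rotvec()
        if best is None or np.linalg.norm(v)<np.linalg.norm(best): best=v
    sh=R0.inv().apply(np.array([x,y,z])-p0)
    print("shift",np.round(sh,1),"turn",np.round(best,3),"dist %.0f"%np.linalg.norm(sh),"q6",np.round(s["joints"][5],2))
def st():
    s=r.observe();R0=R.from_rotvec(s["orientation"]).as_matrix()
    print("t",round(s["time_s"],2),"tcp",np.round(np.array(s["tool_pos"])*1000,1),"jaw ang",round(np.degrees(np.arctan2(R0[1,1],R0[0,1])),1),"tilt",np.round(R0[:,2],3),"F",np.round(s["force"],1),"w",round(s["width"],3),"q",np.round(s["joints"],2))
E
python3 - <<'E'
from h import *
f=np.load("top0.npz");p,d=f["p"],f["d"];X=cloud("top",d)
for k,(a,b,c,e),z in(("keyring",(332,280,380,340),.013),("keyring",(332,280,380,340),.017),("flash",(290,180,335,250),.015),("flash",(290,180,335,250),.02)):
    q=np.zeros(d.shape,bool);q[b:e,a:c]=1;q&=(d>0)&(X[...,2]>z)
    P=X[q];(cx,cy),(w,h),an=cv2.minAreaRect((P[:,:2]*1000).astype(np.float32));print(k,z,"c %.1f %.1f size %.1f %.1f ang %.1f"%(cx,cy,w,h,an))
    mu=P[:,:2].mean(0);w_,v_=np.linalg.eigh(np.cov((P[:,:2]-mu).T)); print(mu,np.degrees(np.arctan2(*v_[::-1,1])))
st(); plan(617,152,120,-16.6)
E
```

```text
keyring 0.013 c 450.2 -97.5 size 21.2 51.5 ang 62.9
[ 0.45058497 -0.09708655] 153.34282929393765
keyring 0.017 c 450.1 -97.6 size 19.1 51.4 ang 62.7
[ 0.45011767 -0.09746061] 153.06730820313572
flash 0.015 c 619.9 -5.6 size 100.0 31.5 ang 6.9
[ 0.62103064 -0.00546151] -173.18265141407522
flash 0.02 c 619.8 -5.1 size 100.2 28.0 ang 5.9
[ 0.62127545 -0.00549836] -173.08723253254033
t 0.1 tcp [260.1 512.3 230.5] jaw ang 63.1 tilt [-0.001 -0.001 -1.   ] F [0.1 0.7 0.3] w 1.004 q [ 0.98  0.28  1.51 -0.    1.36 -0.12]
shift [-481.4 -159.5  110.7] turn [-0.002 -0.    -0.18 ] dist 519 q6 -0.12
```

>>> jog_arm --increments '[0,-50,-16,10,0,0,-0.02,0,-110,-36,25,0,0,-0.05,0,-170,-56,40,0,0,-0.08,0,-230,-76,55,0,0,-0.11,0,-290,-96,70,0,0,-0.14,0,-350,-116,80,0,0,-0.16,0,-410,-136,95,0,0,-0.18,0,-460,-152,105,0,0,-0.18]' --grip_force 50

```text
time_s: 1.1
tool_pos: [0.5991, 0.1707, 0.1263]
orientation: [-0.454, -3.108, -0.0]
force: [0.6, 0.7, 0.2]
width: 1.002
```

```bash
python3 -c "
from h import *
st(); plan(617,152,1,-16.6)"
```

```text
t 1.1 tcp [599.1 170.7 126.3] jaw ang 73.4 tilt [-0.001  0.    -1.   ] F [0.6 0.7 0.2] w 1.002 q [ 0.17  0.42  1.56  0.    1.17 -1.12]
shift [-22.6 -12.8 125.3] turn [-0.    -0.001 -0.   ] dist 128 q6 -1.12
```

>>> jog_arm --increments '[0,-21,-8,20,0,0,0,0,-21,-8,60,0,0,0,0,-21,-8,60,0,0,0,0,-21,-8,60,0,0,0]'

```text
time_s: 1.6
tool_pos: [0.6161, 0.1595, 0.0679]
orientation: [0.452, 3.109, 0.001]
force: [0.9, -0.8, 0.4]
width: 0.999
```

```bash
python3 -c "
from h import *
st(); plan(617,152,1,-16.6)
p,d=r.read_camera('side'); cv2.imwrite('pics/s1.png',p[100:380,100:500,::-1].repeat(2,0).repeat(2,1)[:600,:800])"
```

```text
t 1.6 tcp [616.1 159.5  67.9] jaw ang 73.4 tilt [ 0.  0. -1.] F [ 0.9 -0.8  0.4] w 0.999 q [ 0.14  0.49  1.6   0.    1.05 -1.14]
shift [-3.  -6.9 66.9] turn [0.    0.    0.001] dist 67 q6 -1.14
```

View pics/s1.png

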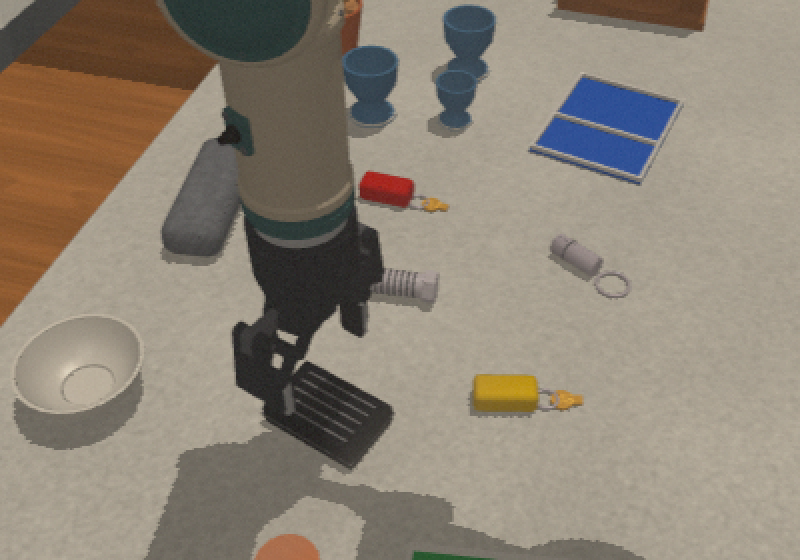

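The gripper is over the wallet, jaws across its width. Lowering with the correction.

>>> jog_arm --increments '[0,-3,-7,20,0,0,0,0,-3,-7,45,0,0,0,0,-3,-7,60,0,0,0,0,-3,-7,66,0,0,0,0,-3,-7,66,0,0,0]'

```text
time_s: 2.28
tool_pos: [0.6173, 0.1514, 0.0017]
orientation: [0.453, 3.108, 0.0]
force: [-0.5, 0.0, 0.5]
width: 0.998
```

```bash
python3 -c "
from h import *
st(); plan(617,152,1,-16.6)
p,d=r.read_camera('side'); cv2.imwrite('pics/s2.png',p[180:360,200:400,::-1].repeat(3,0).repeat(3,1))"
```

```text
t 2.27 tcp [617.3 151.4   1.7] jaw ang 73.4 tilt [ 0.001  0.    -1.   ] F [-0.5  0.   0.5] w 0.998 q [ 0.13  0.56  1.67  0.    0.92 -1.15]
shift [0.4 0.5 0.7] turn [0.    0.001 0.   ] dist 1 q6 -1.15
```

View pics/s2.png

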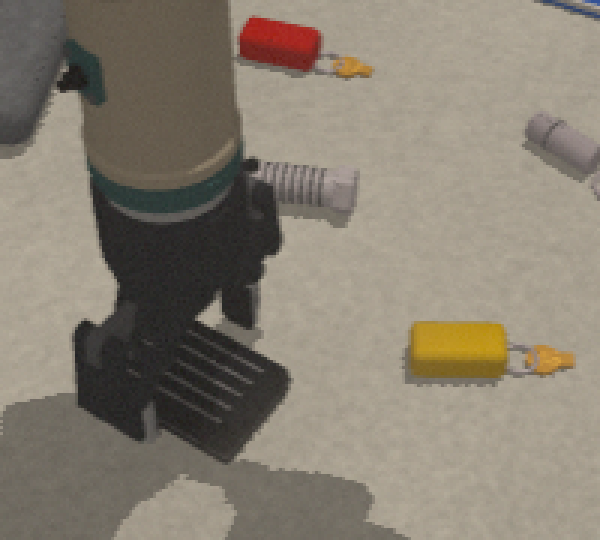

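Fingers straddle the wallet. Closing.

>>> jog_arm --increments '[0.5,0,0,0,0,0,0,0.6,0,0,0,0,0,0,0.8,0,0,0,0,0,0,0.8,0,0,0,0,0,0]' --grip_force 50

```text
time_s: 2.82
tool_pos: [0.6178, 0.1512, 0.0024]
orientation: [0.453, 3.107, 0.001]
force: [-0.2, 0.1, 6.3]
width: 0.718
```

>>> jog_arm --increments '[0.8,0,0,0,0,0,0,0.8,0,0,-10,0,0,0,0.8,0,0,-40,0,0,0,0.8,0,0,-80,0,0,0,0.8,0,0,-120,0,0,0,0.8,0,0,-120,0,0,0,0.8,0,0,-120,0,0,0]'

```text
time_s: 3.7
tool_pos: [0.616, 0.151, 0.1205]
orientation: [-0.453, -3.107, 0.001]
force: [0.1, -0.8, -1.7]
width: 0.708
```

```bash
python3 -c "
from h import *
st(); plan(445,-369,110,-10.6)
p,d=r.read_camera('side'); cv2.imwrite('pics/s3.png',p[120:360,150:450,::-1].repeat(2,0).repeat(2,1))"
```

```text
t 3.7 tcp [616.  151.  120.5] jaw ang 73.4 tilt [-0.002 -0.    -1.   ] F [ 0.1 -0.8 -1.7] w 0.708 q [ 0.13  0.44  1.54  0.    1.17 -1.15]
shift [  15.3 -547.2   10.9] turn [-0.001 -0.002 -0.105] dist 547 q6 -1.15
```

View pics/s3.png

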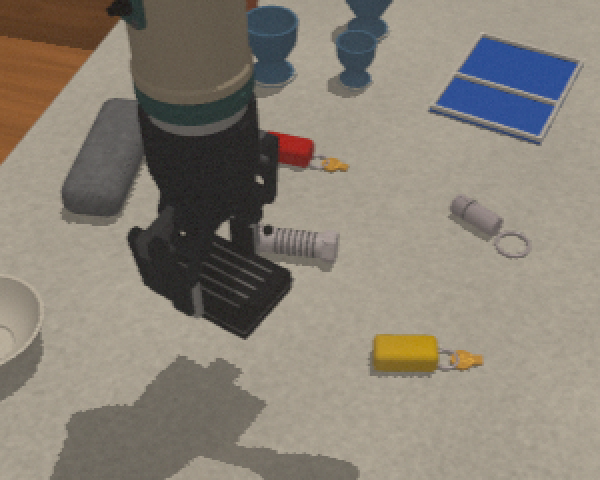

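>>> jog_arm --increments '[0.8,0,-25,0,0,0,0,0.8,2,-70,0,0,0,-0.02,0.8,4,-120,0,0,0,-0.04,0.8,5,-170,0,0,0,-0.06,0.8,7,-220,2,0,0,-0.08,0.8,8,-270,4,0,0,-0.1,0.8,9,-320,6,0,0,-0.105,0.8,11,-370,8,0,0,-0.105]'

```text
time_s: 4.75
tool_pos: [0.4984, -0.2022, 0.1121]
orientation: [-0.29, -3.126, -0.001]
force: [0.0, -1.0, -1.0]
width: 0.712
```

```bash
python3 -c "
from h import *
st(); plan(445,-369,100,-10.6)"
```

```text
t 4.75 tcp [ 498.4 -202.2  112.1] jaw ang 79.4 tilt [-0.002  0.001 -1.   ] F [ 0. -1. -1.] w 0.712 q [-0.51  0.32  1.76 -0.    1.06 -1.9 ]
shift [  21.7 -173.8   12.1] turn [ 0.    -0.003 -0.   ] dist 176 q6 -1.9
```

>>> jog_arm --increments '[0.8,6,-45,2,0,0,0,0.8,12,-90,5,0,0,0,0.8,17,-135,8,0,0,0,0.8,21,-165,10,0,0,0,0.8,22,-174,12,0,0,0,0.8,22,-174,30,0,0,0,0.8,22,-174,50,0,0,0,0.8,22,-174,50,0,0,0]'

```text
time_s: 5.75
tool_pos: [0.4454, -0.3651, 0.0612]
orientation: [-0.289, -3.124, -0.006]
force: [-0.6, 1.4, -0.9]
width: 0.708
```

```bash
python3 -c "
from h import *
st(); plan(445,-369,6,-10.6)
for n,b in (('top',(400,200,600,380)),('side',(330,90,500,240))):
    p,d=r.read_camera(n); cv2.imwrite('pics/a4%s.png'%n,p[b[1]:b[3],b[0]:b[2],::-1].repeat(3,0).repeat(3,1))"
```

```text
t 5.75 tcp [ 445.4 -365.1   61.2] jaw ang 79.4 tilt [-0.004  0.004 -1.   ] F [-0.6  1.4 -0.9] w 0.708 q [-0.81  0.42  1.74  0.    0.98 -2.19]
shift [-0.5 -4.1 55.2] turn [ 0.004 -0.005  0.001] dist 55 q6 -2.19
```

View pics/a4top.png

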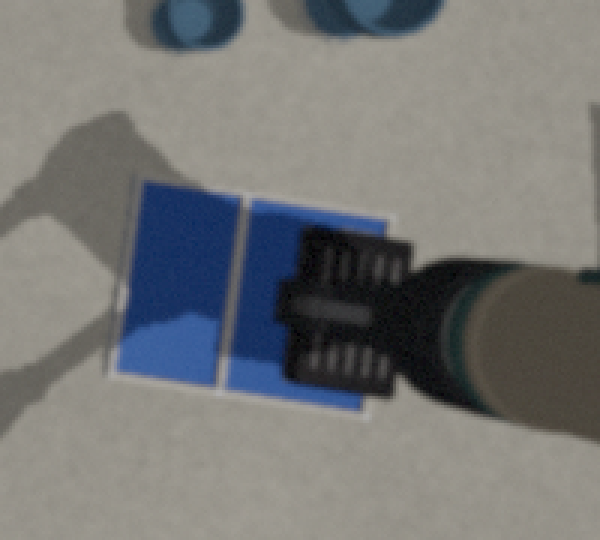

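View pics/a4side.png

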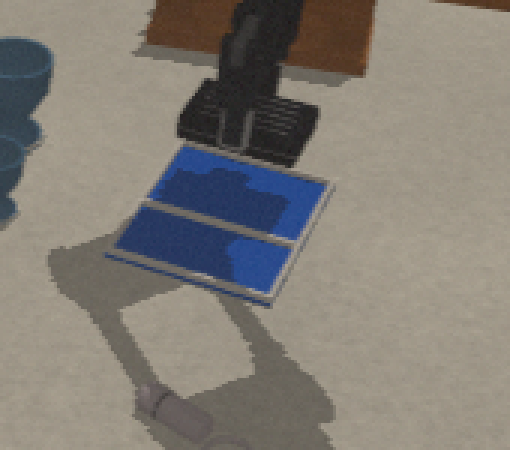

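The wallet is level, over the wide bay and aligned with it; at this height the top view shows parallax. Lowering.

>>> jog_arm --increments '[0.8,0,-4,15,0,0,0,0.8,0,-4,32,0,0,0,0.8,0,-4,44,0,0,0,0.8,0,-4,50,0,0,0,0.8,0,-4,52,0,0,0,0.8,0,-4,53,0,0,0]'

```text
time_s: 6.6
tool_pos: [0.4466, -0.3715, 0.0105]
orientation: [0.29, 3.128, -0.001]
force: [0.5, -0.2, -1.0]
width: 0.713
```

```bash
python3 -c "
from h import *
st(); plan(445,-369,6,-10.6)
for n,b in (('top',(400,200,600,380)),('side',(330,90,500,240))):
    p,d=r.read_camera(n); cv2.imwrite('pics/a5%s.png'%n,p[b[1]:b[3],b[0]:b[2],::-1].repeat(3,0).repeat(3,1))"
```

```text
t 6.6 tcp [ 446.6 -371.5   10.5] jaw ang 79.4 tilt [ 0.001 -0.    -1.   ] F [ 0.5 -0.2 -1. ] w 0.713 q [-0.81  0.49  1.79  0.    0.87 -2.2 ]
shift [2.1 2.1 4.5] turn [-0.     0.001  0.   ] dist 5 q6 -2.2
```

View pics/a5side.png

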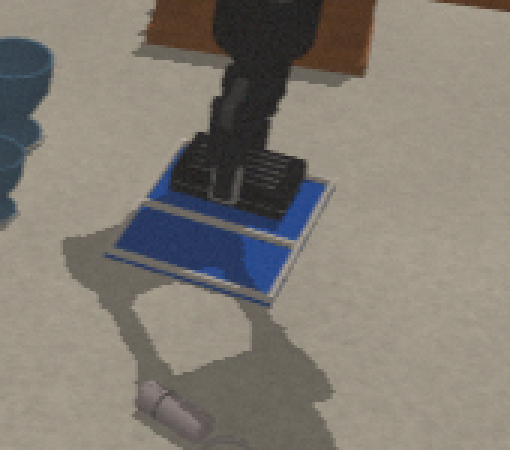

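View pics/a5top.png

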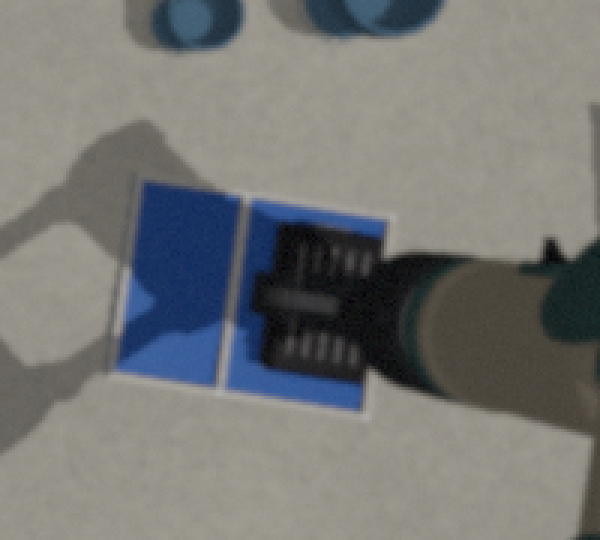

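>>> jog_arm --increments '[0.8,2,2,2,0,0,0,0.8,2,2,3,0,0,0,0.8,2,2,3.5,0,0,0,0.8,2,2,3.5,0,0,0]'

```text
time_s: 7.2
tool_pos: [0.4448, -0.3689, 0.0067]
orientation: [0.29, 3.128, 0.0]
force: [0.7, -0.8, -1.9]
width: 0.707
```

>>> jog_arm --increments '[0.8,0,0,1,0,0,0,0.8,0,0,1,0,0,0]'

```text
time_s: 7.45
tool_pos: [0.4449, -0.369, 0.0064]
orientation: [0.29, 3.128, -0.0]
force: [-1.2, 0.9, 5.1]
width: 0.713
```

Contact felt. Opening gently and lifting.

>>> jog_arm --increments '[0.24,0,0,0,0,0,0,0.18,0,0,0,0,0,0,0.12,0,0,0,0,0,0,0.12,0,0,-10,0,0,0,0.12,0,0,-40,0,0,0,0.12,0,0,-90,0,0,0,0.3,0,0,-110,0,0,0]'

```text
time_s: 8.32
tool_pos: [0.4461, -0.3702, 0.1195]
orientation: [0.289, 3.124, -0.006]
force: [-0.1, -0.3, -0.5]
width: 0.706
```

```bash
python3 -c "
from h import *
st(); plan(449.5,-96.5,60,-27)"
```

```text
t 8.32 tcp [ 446.1 -370.2  119.5] jaw ang 79.4 tilt [ 0.004 -0.004 -1.   ] F [-0.1 -0.3 -0.5] w 0.706 q [-0.81  0.36  1.67  0.    1.1  -2.2 ]
shift [ 47.2 269.9  58.3] turn [-0.003  0.005  0.286] dist 280 q6 -2.2
```

>>> jog_arm --increments '[0.3,5,40,5,0,0,0.05,0.3,14,85,15,0,0,0.1,0.3,24,135,25,0,0,0.17,0.3,32,185,35,0,0,0.22,0.3,40,230,45,0,0,0.28,0.3,46,260,50,0,0,0.286,0.3,47,270,55,0,0,0.286,0.3,47,270,58,0,0,0.286]'

```text
time_s: 9.32
tool_pos: [0.4487, -0.095, 0.058]
orientation: [0.73, 3.054, -0.001]
force: [-0.4, -0.5, 0.4]
width: 0.7
```

```bash
python3 -c "
from h import *
st(); plan(449.5,-96.5,3,-27)
for n,b in (('top',(400,200,600,380)),('side',(330,120,500,270))):
    p,d=r.read_camera(n); cv2.imwrite('pics/a6%s.png'%n,p[b[1]:b[3],b[0]:b[2],::-1].repeat(3,0).repeat(3,1))
    if n=='top': np.savez('top6.npz',p=p,d=d)"
```

```text
t 9.32 tcp [448.7 -95.   58. ] jaw ang 63.1 tilt [ 0.001 -0.001 -1.   ] F [-0.4 -0.5  0.4] w 0.7 q [-0.36  0.28  2.   -0.    0.86 -1.46]
shift [-1.3 -1.  55. ] turn [-0.     0.001  0.002] dist 55 q6 -1.46
```

View pics/a6side.png

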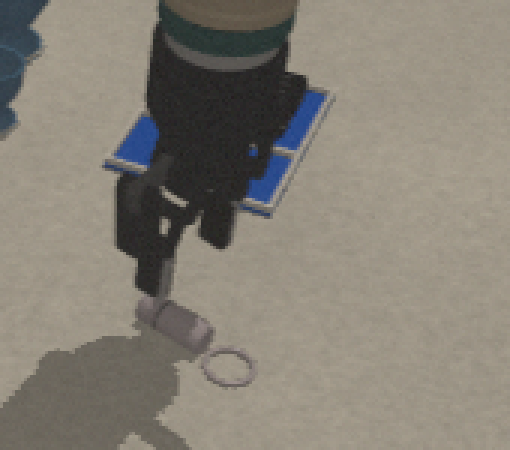

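View pics/a6top.png

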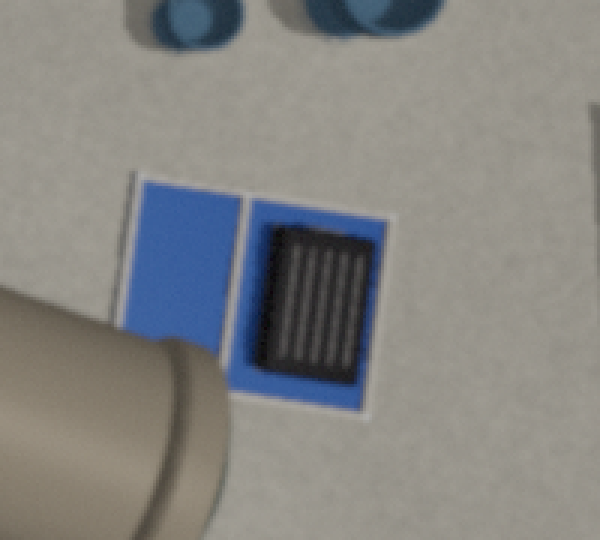

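Wallet sits flat in the wide bay, aligned. The gripper is over the fob; lowering.

>>> jog_arm --increments '[0.3,-1,-1,20,0,0,0,0.3,-1,-1,42,0,0,0,0.3,-1,-1,52,0,0,0,0.3,-1,-1,55,0,0,0,0.6,-1,-1,55,0,0,0,0.9,-1,-1,55,0,0,0,1,-1,-1,55,0,0,0,1,-1,-1,55,0,0,0]' --grip_force 40

```text
time_s: 10.42
tool_pos: [0.4492, -0.0965, 0.0035]
orientation: [0.732, 3.053, -0.001]
force: [-0.5, 0.2, 5.6]
width: 0.242
```

>>> jog_arm --increments '[1,0,0,0,0,0,0,1,0,0,0,0,0,0]'

```text
time_s: 10.68
tool_pos: [0.4492, -0.0965, 0.0035]
orientation: [0.732, 3.053, -0.001]
force: [-0.6, -0.1, 6.0]
width: 0.237
```

```bash
python3 -c "
from h import *
st()
f=np.load('top6.npz');p,d=f['p'],f['d'];X=cloud('top',d)
q=np.zeros(d.shape,bool);q[265:340,480:540]=1;q&=(d>0)&(X[...,2]>.02);P=X[q]
print(cv2.minAreaRect((P[:,:2]*1000).astype(np.float32)),np.median(P[:,2]))
n='side';b=(330,120,500,270)
p,d=r.read_camera(n); cv2.imwrite('pics/a7%s.png'%n,p[b[1]:b[3],b[0]:b[2],::-1].repeat(3,0).repeat(3,1))"
```

```text
t 10.68 tcp [449.2 -96.5   3.5] jaw ang 63.0 tilt [ 0.001 -0.001 -1.   ] F [-0.6 -0.1  6. ] w 0.237 q [-0.36  0.36  2.06 -0.    0.71 -1.46]
((446.49969482421875, -367.49798583984375), (62.542381286621094, 95.55860137939453), 79.3860092163086) 0.02592423581677411
```

View pics/a7side.png

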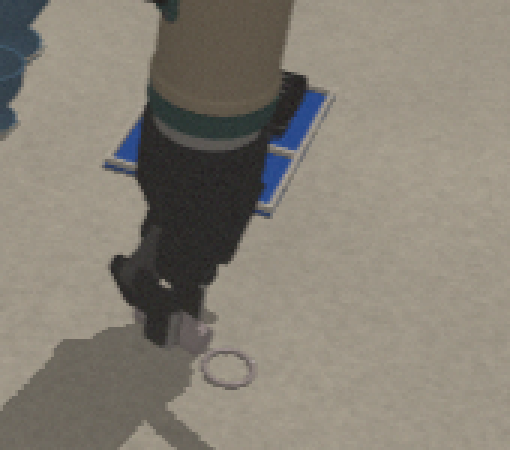

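>>> jog_arm --increments '[1,0,0,-5,0,0,0,1,0,0,-25,0,0,0,1,0,0,-60,0,0,0,1,0,0,-80,0,0,0,1,0,0,-80,0,0,0]'

```text
time_s: 11.35
tool_pos: [0.4497, -0.0965, 0.0841]
orientation: [0.732, 3.051, -0.0]
force: [0.1, 0.3, -0.8]
width: 0.235
```

```bash
python3 -c "
from h import *
st(); plan(477.5,-291.3,60,-10.6)"
```

```text
t 11.35 tcp [449.7 -96.5  84.1] jaw ang 63.0 tilt [ 0.004 -0.001 -1.   ] F [ 0.1  0.3 -0.8] w 0.235 q [-0.36  0.24  1.97  0.    0.93 -1.46]
shift [-113.1 -161.1   24.4] turn [ 0.     0.004 -0.286] dist 198 q6 -1.46
```

>>> jog_arm --increments '[1,-15,-20,0,0,0,-0.05,1,-40,-57,3,0,0,-0.13,1,-65,-92,8,0,0,-0.2,1,-90,-128,14,0,0,-0.26,1,-106,-151,20,0,0,-0.286,1,-113,-161,24,0,0,-0.286,1,-113,-161,24,0,0,-0.286,1,-113,-161,24,0,0,-0.286]'

```text
time_s: 12.35
tool_pos: [0.4758, -0.2894, 0.0584]
orientation: [-0.289, -3.127, -0.002]
force: [0.4, -0.5, 0.1]
width: 0.236
```

```bash
python3 -c "
from h import *
st(); plan(477.5,-291.3,9,-10.6)
for n,b in (('top',(400,200,600,380)),('side',(330,90,500,240))):
    p,d=r.read_camera(n); cv2.imwrite('pics/a8%s.png'%n,p[b[1]:b[3],b[0]:b[2],::-1].repeat(3,0).repeat(3,1))"
```

```text
t 12.35 tcp [ 475.8 -289.4   58.4] jaw ang 79.4 tilt [-0.001  0.002 -1.   ] F [ 0.4 -0.5  0.1] w 0.236 q [-0.67  0.4   1.79  0.    0.95 -2.06]
shift [-2.1 -1.6 49.4] turn [ 0.001 -0.001  0.001] dist 50 q6 -2.06
```

View pics/a8side.png

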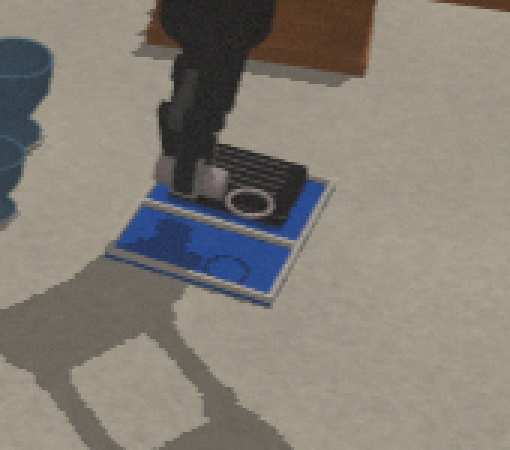

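View pics/a8top.png

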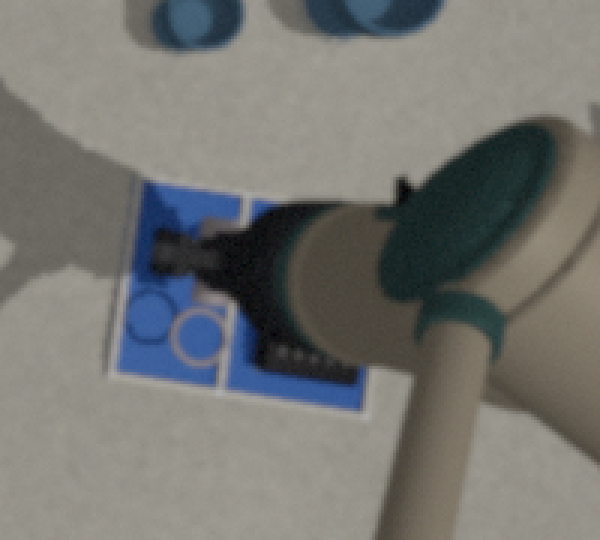

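The ring hangs level and lined up with the narrow bay. Lowering.

>>> jog_arm --increments '[1,-2,-2,15,0,0,0,1,-2,-2,32,0,0,0,1,-2,-2,44,0,0,0,1,-2,-2,47,0,0,0,1,-2,-2,49,0,0,0,1,-2,-2,49,0,0,0]'

```text
time_s: 13.2
tool_pos: [0.4781, -0.2935, 0.01]
orientation: [0.29, 3.128, -0.0]
force: [0.7, -0.5, -1.2]
width: 0.239
```

>>> jog_arm --increments '[1,0,0,1,0,0,0,1,0,0,1,0,0,0]'

```text
time_s: 13.45
tool_pos: [0.478, -0.2934, 0.009]
orientation: [0.29, 3.128, -0.0]
force: [-0.6, 0.2, 0.1]
width: 0.244
```

>>> jog_arm --increments '[1,0,2,0.5,0,0,0,1,0,2,1,0,0,0,1,0,2,1,0,0,0]'

```text
time_s: 13.82
tool_pos: [0.4783, -0.2912, 0.0077]
orientation: [-0.29, -3.128, -0.0]
force: [0.3, -1.0, -0.9]
width: 0.239
```

>>> jog_arm --increments '[1,0,0,0.8,0,0,0,1,0,0,0.8,0,0,0]'

```text
time_s: 14.08
tool_pos: [0.4783, -0.2913, 0.0075]
orientation: [0.29, 3.128, -0.0]
force: [-0.8, 0.4, 5.9]
width: 0.238
```

>>> jog_arm --increments '[0.72,0,0,0,0,0,0,0.66,0,0,0,0,0,0,0.64,0,0,0,0,0,0,0.64,0,0,-5,0,0,0,0.64,0,0,-30,0,0,0,0.6,0,0,-80,0,0,0,0.4,0,0,-110,0,0,0]'

```text
time_s: 14.95
tool_pos: [0.4791, -0.2919, 0.1195]
orientation: [0.29, 3.126, -0.003]
force: [-0.1, 0.3, -0.2]
width: 0.586
```

```bash
python3 -c "
from h import *
st(); plan(614.5,-5,60,7)"
```

```text
t 14.95 tcp [ 479.1 -291.9  119.5] jaw ang 79.4 tilt [ 0.003 -0.002 -1.   ] F [-0.1  0.3 -0.2] w 0.586 q [-0.67  0.34  1.71  0.    1.09 -2.06]
shift [-80.2 307.   59.3] turn [-0.002  0.003 -0.307] dist 323 q6 -2.06
```

>>> jog_arm --increments '[0.35,-10,40,0,0,0,-0.04,0.35,-22,88,4,0,0,-0.1,0.35,-35,138,8,0,0,-0.16,0.35,-48,188,14,0,0,-0.22,0.35,-62,240,25,0,0,-0.28,0.35,-73,282,40,0,0,-0.307,0.35,-80,307,55,0,0,-0.307,0.35,-80,307,59,0,0,-0.307]'

```text
time_s: 15.95
tool_pos: [0.6133, -0.0024, 0.057]
orientation: [0.196, -3.134, -0.001]
force: [-0.1, -0.5, -0.1]
width: 0.648
```

```bash
python3 -c "
from h import *
st(); plan(614.5,-5,5,7)
for n,b in (('top',(400,200,600,380)),('side',(200,120,430,290))):
    p,d=r.read_camera(n); cv2.imwrite('pics/a9%s.png'%n,p[b[1]:b[3],b[0]:b[2],::-1].repeat(3,0).repeat(3,1))"
```

```text
t 15.95 tcp [613.3  -2.4  57. ] jaw ang 97.2 tilt [-0.001  0.    -1.   ] F [-0.1 -0.5 -0.1] w 0.648 q [-0.12  0.47  1.66  0.    1.01 -1.81]
shift [-0.9 -2.8 52. ] turn [ 0.001 -0.001  0.003] dist 52 q6 -1.81
```

View pics/a9side.png

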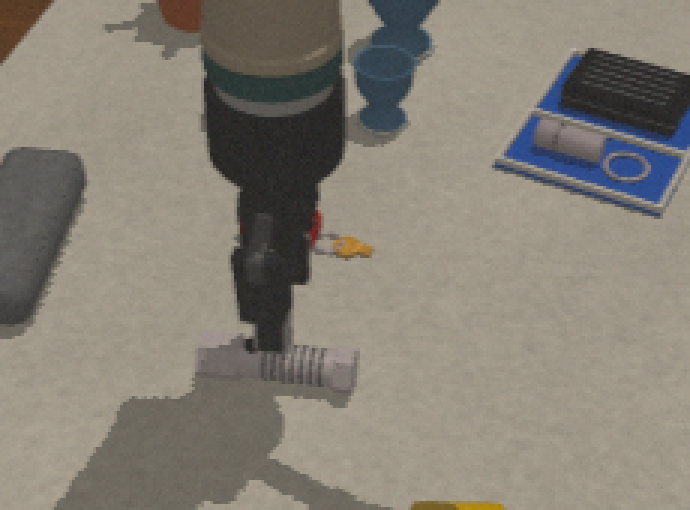

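View pics/a9top.png

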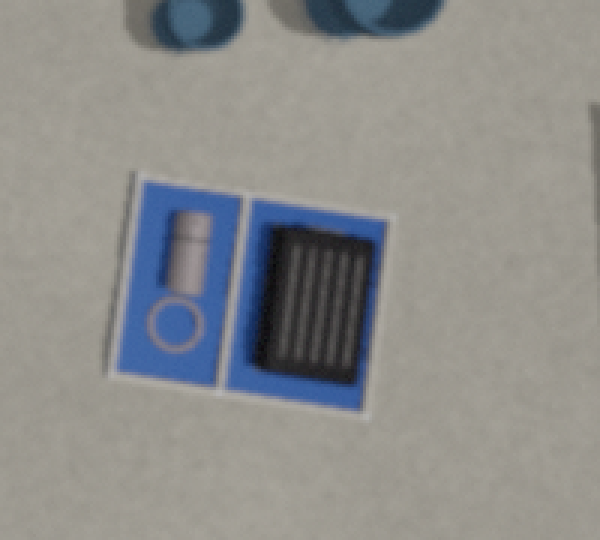

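Blue kit is right: keyring and wallet both central. Now lowering on the flashlight barrel.

>>> jog_arm --increments '[0.35,-1,-3,20,0,0,0,0.35,-1,-3,40,0,0,0,0.35,-1,-3,50,0,0,0,0.35,-1,-3,52,0,0,0,0.35,-1,-3,52,0,0,0]'

```text
time_s: 16.68
tool_pos: [0.6151, -0.0075, 0.0066]
orientation: [-0.191, 3.135, -0.0]
force: [0.3, 0.6, -0.1]
width: 0.65
```

```bash
python3 -c "
from h import *
st(); plan(614.5,-5,5,7)
n,b=('side',(230,160,380,290))
p,d=r.read_camera(n); cv2.imwrite('pics/a10%s.png'%n,cv2.resize(p[b[1]:b[3],b[0]:b[2],::-1],None,fx=4,fy=4))"
```

```text
t 16.68 tcp [615.1  -7.5   6.6] jaw ang 97.0 tilt [ 0.001 -0.    -1.   ] F [ 0.3  0.6 -0.1] w 0.65 q [-0.13  0.53  1.71 -0.    0.9  -1.82]
shift [0.3 2.6 1.6] turn [-0.     0.001 -0.   ] dist 3 q6 -1.82
```

View pics/a10side.png

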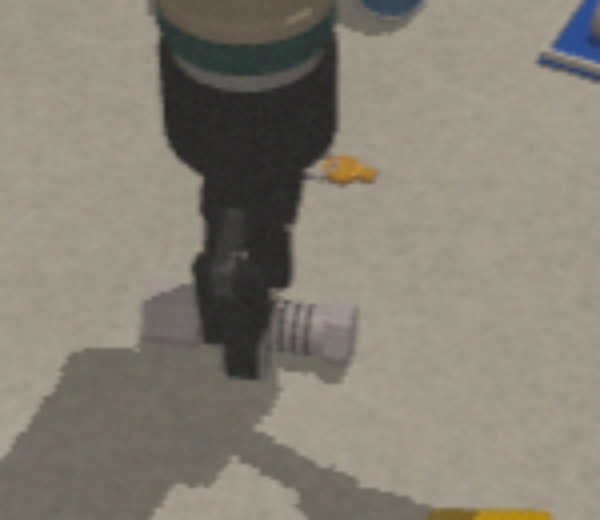

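>>> jog_arm --increments '[0.35,0,2.5,1.5,0,0,0,0.35,0,2.5,1.5,0,0,0,0.6,0,2.5,1.5,0,0,0,0.9,0,2.5,1.5,0,0,0,1,0,2.5,1.5,0,0,0,1,0,2.5,1.5,0,0,0,1,0,2.5,1.5,0,0,0]' --grip_force 50

```text
time_s: 17.6
tool_pos: [0.6146, -0.0046, 0.0048]
orientation: [-0.192, 3.135, 0.0]
force: [0.2, 0.1, 4.2]
width: 0.258
```

>>> jog_arm --increments '[1,0,0,0,0,0,0,1,0,0,-5,0,0,0,1,0,0,-25,0,0,0,1,0,0,-60,0,0,0,1,0,0,-100,0,0,0,1,0,0,-100,0,0,0]'

```text
time_s: 18.35
tool_pos: [0.6166, -0.0048, 0.1075]
orientation: [-0.192, 3.129, -0.002]
force: [0.3, 0.5, -0.6]
width: 0.261
```

```bash
python3 -c "
from h import *
st(); plan(441,284,90,9.7)
n,b=('side',(200,100,400,290))
p,d=r.read_camera(n); cv2.imwrite('pics/a11%s.png'%n,cv2.resize(p[b[1]:b[3],b[0]:b[2],::-1],None,fx=3,fy=3))"
```

```text
t 18.35 tcp [616.6  -4.8 107.5] jaw ang 97.0 tilt [ 0.007 -0.001 -1.   ] F [ 0.3  0.5 -0.6] w 0.261 q [-0.12  0.42  1.6   0.    1.11 -1.81]
shift [139.2 308.1  16.1] turn [-0.002  0.007 -0.047] dist 339 q6 -1.81
```

View pics/a11side.png

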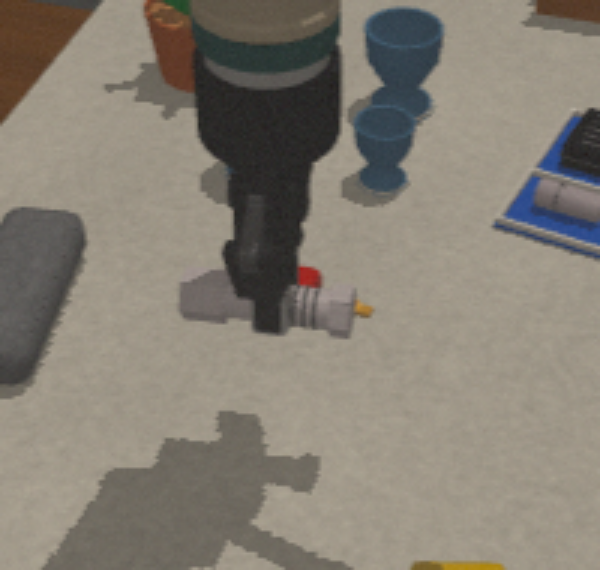

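Flashlight held level by the barrel. Moving to the green tray.

>>> jog_arm --increments '[1,10,22,0,0,0,-0.005,1,30,66,2,0,0,-0.01,1,50,110,4,0,0,-0.02,1,70,155,6,0,0,-0.03,1,90,200,9,0,0,-0.04,1,110,244,12,0,0,-0.047,1,128,283,14,0,0,-0.047,1,137,303,16,0,0,-0.047]'

```text
time_s: 19.4
tool_pos: [0.4369, 0.281, 0.0866]
orientation: [0.269, -3.125, 0.001]
force: [-0.6, -0.3, -0.9]
width: 0.259
```

>>> jog_arm --increments '[1,2,5,20,0,0,0,1,2,5,40,0,0,0,1,2,5,40,0,0,0]'

```text
time_s: 19.77
tool_pos: [0.4347, 0.2834, 0.0459]
orientation: [0.266, -3.123, 0.004]
force: [0.5, 0.1, -2.3]
width: 0.259
```

```bash
python3 -c "
from h import *
st(); plan(440.5,284,10,9.7)
for n,b in (('top',(60,220,260,400)),('side',(240,310,440,480))):
    p,d=r.read_camera(n); cv2.imwrite('pics/a12%s.png'%n,p[b[1]:b[3],b[0]:b[2],::-1].repeat(3,0).repeat(3,1))"
```

```text
t 19.77 tcp [434.7 283.4  45.9] jaw ang 99.8 tilt [-0.007 -0.003 -1.   ] F [ 0.5  0.1 -2.3] w 0.259 q [ 0.44  0.37  1.88  0.    0.89 -1.3 ]
shift [-6.1 -0.4 35.8] turn [-0.002 -0.007  0.001] dist 36 q6 -1.3
```

View pics/a12side.png

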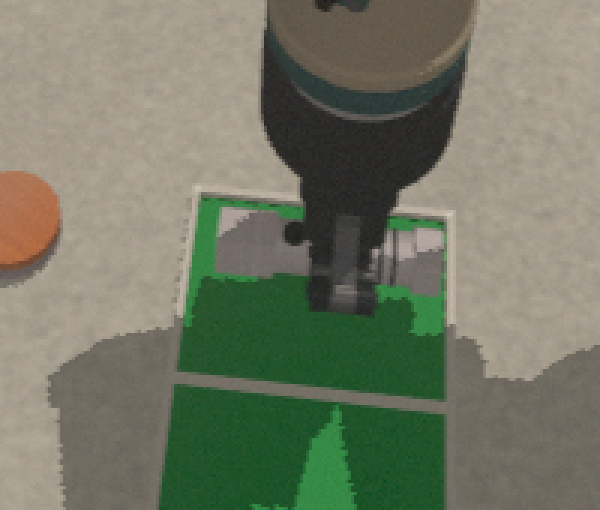

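View pics/a12top.png

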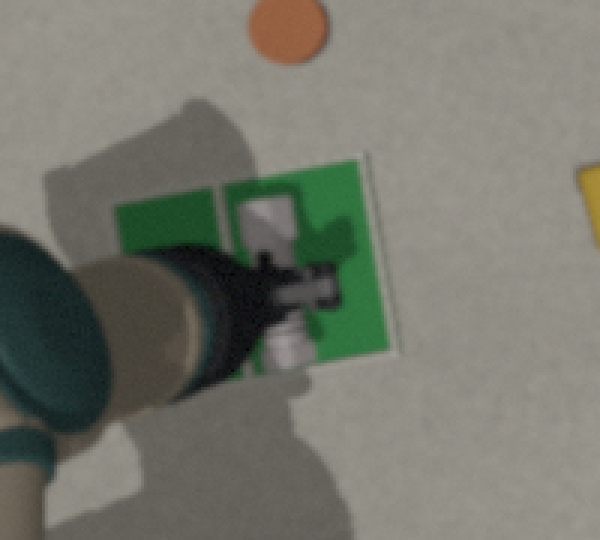

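>>> jog_arm --increments '[1,-3,0,8,0,0,0,1,-6,0,18,0,0,0,1,-6,0,28,0,0,0,1,-6,0,33,0,0,0,1,-6,0,35,0,0,0,1,-6,0,35,0,0,0]'

```text
time_s: 20.62
tool_pos: [0.4446, 0.285, 0.0134]
orientation: [0.265, -3.13, -0.0]
force: [0.4, 0.2, -0.9]
width: 0.257
```

```bash
python3 -c "
from h import *
st(); plan(440.5,284,9,9.7)"
```

```text
t 20.62 tcp [444.6 285.   13.4] jaw ang 99.7 tilt [-0.  0. -1.] F [ 0.4  0.2 -0.9] w 0.257 q [ 0.44  0.42  1.9   0.    0.81 -1.3 ]
shift [ 4.2 -0.3  4.4] turn [ 0. -0. -0.] dist 6 q6 -1.3
```

>>> jog_arm --increments '[1,3,0,2,0,0,0,1,4,0,3,0,0,0,1,4,0,4,0,0,0,1,4,0,4,0,0,0]'

```text
time_s: 21.12
tool_pos: [0.4406, 0.2844, 0.0095]
orientation: [-0.266, 3.13, 0.0]
force: [0.9, -0.9, -0.5]
width: 0.255
```

>>> jog_arm --increments '[1,0,0,0.8,0,0,0,1,0,0,0.8,0,0,0]'

```text
time_s: 21.38
tool_pos: [0.4408, 0.2844, 0.0088]
orientation: [-0.265, 3.13, 0.0]
force: [0.3, -0.4, 0.5]
width: 0.261
```

>>> jog_arm --increments '[1,0,0,0.6,0,0,0,1,0,0,0.6,0,0,0]'

```text
time_s: 21.62
tool_pos: [0.4408, 0.2845, 0.0088]
orientation: [-0.265, 3.13, 0.0]
force: [-1.4, -0.5, 5.0]
width: 0.258
```

Contact. Release and lift, then to the yellow float.

>>> jog_arm --increments '[0.7,0,0,0,0,0,0,0.6,0,0,0,0,0,0,0.55,0,0,0,0,0,0,0.55,0,0,-5,0,0,0,0.55,0,0,-30,0,0,0,0.5,0,0,-75,0,0,0,0.3,0,0,-95,0,0,0]'

```text
time_s: 22.5
tool_pos: [0.4418, 0.285, 0.1057]
orientation: [-0.265, 3.126, 0.002]
force: [-0.3, 1.0, 0.3]
width: 0.686
```

```bash
python3 -c "
from h import *
st(); plan(478.5,89.3,60,16.6)"
```

```text
t 22.5 tcp [441.8 285.  105.7] jaw ang 99.7 tilt [ 0.004  0.002 -1.   ] F [-0.3  1.   0.3] w 0.686 q [ 0.44  0.3   1.8   0.    1.03 -1.3 ]
shift [  -3.  -199.1   45.5] turn [ 0.001  0.004 -0.12 ] dist 204 q6 -1.3
```

>>> jog_arm --increments '[0.3,0,-35,0,0,0,-0.02,0.3,0,-80,5,0,0,-0.05,0.3,-1,-125,15,0,0,-0.08,0.3,-2,-165,25,0,0,-0.11,0.3,-3,-190,40,0,0,-0.12,0.3,-3,-199,45,0,0,-0.12,0.3,-3,-199,45,0,0,-0.12]'

```text
time_s: 23.38
tool_pos: [0.477, 0.0887, 0.058]
orientation: [0.451, -3.109, -0.001]
force: [-0.1, 1.5, -0.3]
width: 0.703
```

```bash
python3 -c "
from h import *
st(); plan(478.5,89.3,5,16.6)
for n,b in (('top',(60,220,260,400)),('side',(270,180,470,350))):
    p,d=r.read_camera(n); cv2.imwrite('pics/a13%s.png'%n,p[b[1]:b[3],b[0]:b[2],::-1].repeat(3,0).repeat(3,1))"
```

```text
t 23.38 tcp [477.   88.7  58. ] jaw ang 106.5 tilt [-0.001  0.    -1.   ] F [-0.1  1.5 -0.3] w 0.703 q [ 0.04  0.31  1.95  0.    0.88 -1.82]
shift [-1.7  0.1 53. ] turn [ 0.001 -0.    -0.002] dist 53 q6 -1.82
```

View pics/a13side.png

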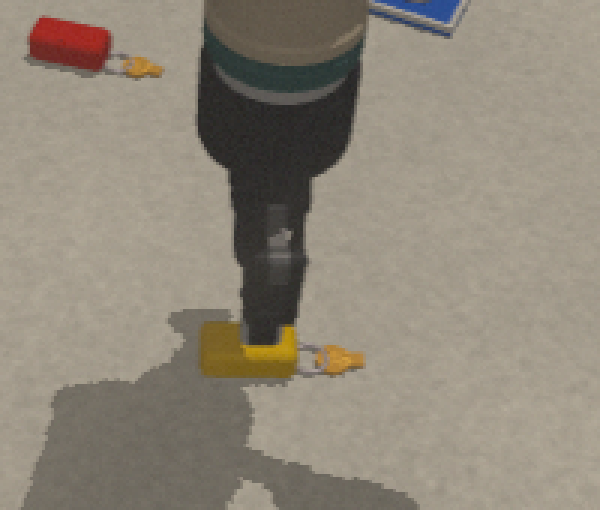

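View pics/a13top.png

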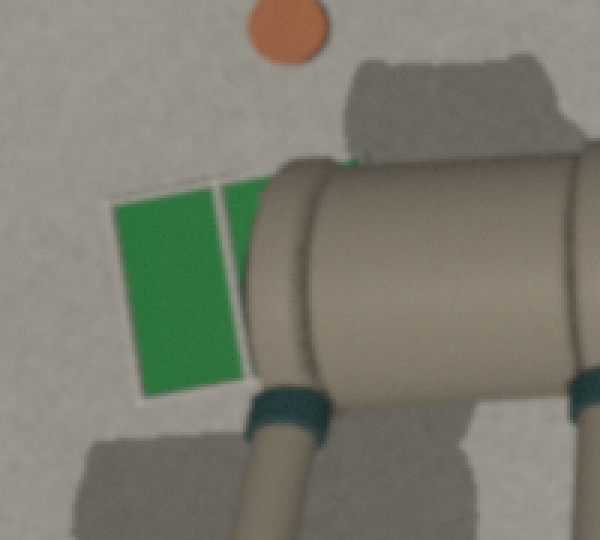

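>>> jog_arm --increments '[0.3,-2,0,20,0,0,0,0.3,-2,0,40,0,0,0,0.3,-2,0,51,0,0,0,0.3,-2,0,53,0,0,0,0.6,-2,0,53,0,0,0,0.9,-2,0,53,0,0,0,1,-2,0,53,0,0,0,1,-2,0,53,0,0,0]' --grip_force 40

```text
time_s: 24.48
tool_pos: [0.4798, 0.0894, 0.0059]
orientation: [-0.452, 3.107, 0.0]
force: [-1.0, 0.5, 5.8]
width: 0.313
```

```bash
python3 -c "
from h import *
st()
for n,b in (('side',(270,180,470,350)),):
    p,d=r.read_camera(n); cv2.imwrite('pics/a14%s.png'%n,p[b[1]:b[3],b[0]:b[2],::-1].repeat(3,0).repeat(3,1))"
```

```text
t 24.48 tcp [479.8  89.4   5.9] jaw ang 106.6 tilt [ 0.002  0.    -1.   ] F [-1.   0.5  5.8] w 0.313 q [ 0.04  0.39  2.    0.    0.75 -1.82]
```

View pics/a14side.png

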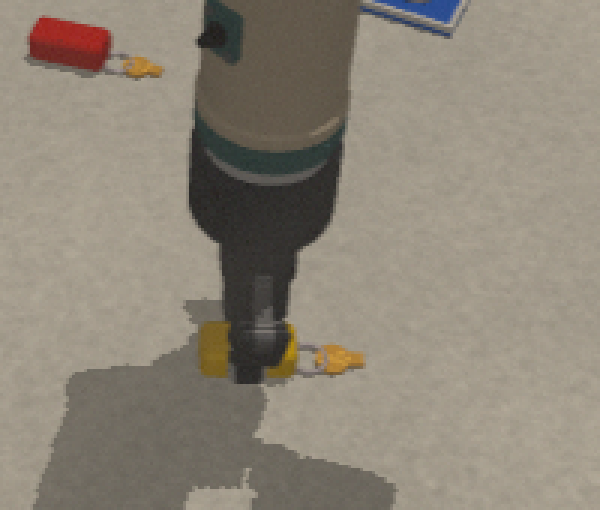

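>>> jog_arm --increments '[1,0,0,0,0,0,0,1,0,0,-5,0,0,0,1,0,0,-25,0,0,0,1,0,0,-60,0,0,0,1,0,0,-95,0,0,0,1,0,0,-95,0,0,0]'

```text
time_s: 25.28
tool_pos: [0.4809, 0.0893, 0.1025]
orientation: [-0.452, 3.103, -0.001]
force: [0.8, 1.0, -1.2]
width: 0.318
```

```bash
python3 -c "
from h import *
st(); plan(450.8,369.2,75,9.7)"
```

```text
t 25.27 tcp [480.9  89.3 102.5] jaw ang 106.6 tilt [ 0.006  0.    -1.   ] F [ 0.8  1.  -1.2] w 0.318 q [ 0.04  0.26  1.88 -0.    0.99 -1.82]
shift [-50.8 276.9  27.4] turn [-0.001  0.006  0.12 ] dist 283 q6 -1.82
```

>>> jog_arm --increments '[1,-5,27,0,0,0,0.01,1,-14,75,2,0,0,0.03,1,-23,125,5,0,0,0.06,1,-32,175,8,0,0,0.08,1,-41,222,12,0,0,0.1,1,-48,260,20,0,0,0.12,1,-51,277,27,0,0,0.12,1,-51,277,27,0,0,0.12]'

```text
time_s: 26.28
tool_pos: [0.4477, 0.369, 0.0714]
orientation: [0.268, -3.127, 0.003]
force: [-0.2, -0.1, -0.8]
width: 0.319
```

>>> jog_arm --increments '[1,0,0,15,0,0,0,1,0,0,25,0,0,0,1,0,0,25,0,0,0]'

```text
time_s: 26.65
tool_pos: [0.4483, 0.3678, 0.0469]
orientation: [0.263, -3.128, 0.002]
force: [-0.3, 0.3, -0.3]
width: 0.319
```

```bash
python3 -c "
from h import *
st(); plan(450.8,369.2,11,9.7)
for n,b in (('top',(60,220,260,400)),('side',(240,310,440,480))):
    p,d=r.read_camera(n); cv2.imwrite('pics/a15%s.png'%n,p[b[1]:b[3],b[0]:b[2],::-1].repeat(3,0).repeat(3,1))"
```

```text
t 26.65 tcp [448.3 367.8  46.9] jaw ang 99.6 tilt [-0.002 -0.002 -1.   ] F [-0.3  0.3 -0.3] w 0.319 q [ 0.57  0.44  1.75 -0.    0.95 -1.17]
shift [-2.8  1.  35.8] turn [-0.001 -0.003 -0.001] dist 36 q6 -1.17
```

View pics/a15side.png

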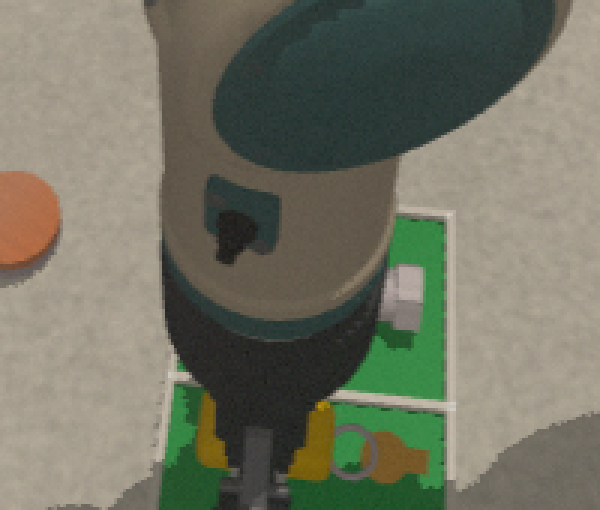

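View pics/a15top.png

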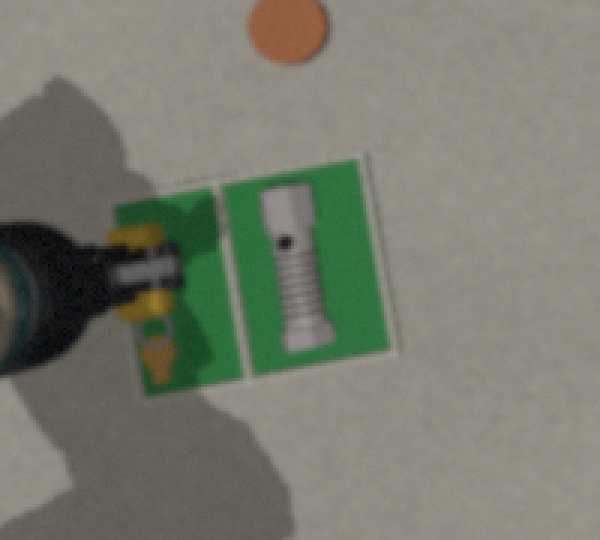

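The flashlight lies flat and central in the wide bay. The yellow keys are lined up over the narrow one; lowering.

>>> jog_arm --increments '[1,-2,0,10,0,0,0,1,-2,0,22,0,0,0,1,-2,0,31,0,0,0,1,-2,0,34,0,0,0,1,-2,0,35,0,0,0,1,-2,0,35,0,0,0]'

```text
time_s: 27.5
tool_pos: [0.451, 0.3698, 0.0132]
orientation: [-0.266, 3.13, 0.0]
force: [0.1, 0.0, 0.3]
width: 0.314
```

```bash
python3 -c "
from h import *
st(); plan(450.8,369.2,10,9.7)"
```

```text
t 27.5 tcp [451.  369.8  13.2] jaw ang 99.7 tilt [ 0.  0. -1.] F [0.1 0.  0.3] w 0.314 q [ 0.57  0.49  1.78  0.    0.88 -1.17]
shift [ 0.3 -0.6  3.2] turn [ 0.  0. -0.] dist 3 q6 -1.17
```

>>> jog_arm --increments '[1,0,-0.5,1.5,0,0,0,1,0,-0.5,2.5,0,0,0,1,0,-0.5,3,0,0,0,1,0,-0.5,3,0,0,0]'

```text
time_s: 28.0
tool_pos: [0.4509, 0.3692, 0.0101]
orientation: [-0.265, 3.13, 0.0]
force: [0.4, -1.2, -0.7]
width: 0.317
```

>>> jog_arm --increments '[1,0,0,0.8,0,0,0,1,0,0,0.8,0,0,0]'

```text
time_s: 28.25
tool_pos: [0.451, 0.3692, 0.0099]
orientation: [-0.265, 3.13, 0.0]
force: [-1.9, -1.1, 5.2]
width: 0.319
```

>>> jog_arm --increments '[0.63,0,0,0,0,0,0,0.58,0,0,0,0,0,0,0.55,0,0,0,0,0,0,0.55,0,0,-5,0,0,0,0.55,0,0,-30,0,0,0,0.5,0,0,-80,0,0,0,0.4,0,0,-130,0,0,0,0.4,0,0,-150,0,0,0]'

```text
time_s: 29.25
tool_pos: [0.4524, 0.3701, 0.1632]
orientation: [-0.265, 3.125, 0.005]
force: [0.2, 0.4, -0.1]
width: 0.603
```

```bash
python3 -c "
from h import *
st(); plan(280,480,230,9.7)"
```

```text
t 29.25 tcp [452.4 370.1 163.2] jaw ang 99.7 tilt [ 0.005  0.003 -1.   ] F [ 0.2  0.4 -0.1] w 0.603 q [ 0.57  0.33  1.6   0.    1.21 -1.17]
shift [151.  137.5 -67.3] turn [ 0.003  0.006 -0.   ] dist 215 q6 -1.17
```

>>> jog_arm --increments '[0.4,25,23,-12,0,0,0,0.4,60,55,-28,0,0,0,0.4,95,87,-43,0,0,0,0.4,130,118,-58,0,0,0,0.4,150,137,-67,0,0,0,0.4,150,137,-67,0,0,0,0.4,150,137,-67,0,0,0]'

```text
time_s: 30.12
tool_pos: [0.2803, 0.4784, 0.2261]
orientation: [-0.266, 3.13, -0.001]
force: [-0.0, 0.6, -0.2]
width: 0.596
```

```bash
python3 - <<'E'
from h import *
st()
for n in ('top','side'):
    p,d=r.read_camera(n); cv2.imwrite('pics/a16%s.png'%n,p[:,:,::-1])
    if n=='top':
        X=cloud(n,d)
        cv2.imwrite('pics/a16g.png',cv2.resize(p[260:370,80:210,::-1],None,fx=5,fy=5))
        B=lambda c,a:(np.array(c),np.radians(a))
        for k,(a,b,c,e),z,(cc,an) in (("wallet",(470,255,545,345),.018,B((444.8,-368.8),-10.6)),("fob",(440,260,480,335),.015,B((459.9,-288),-10.6)),("flash",(135,265,200,350),.015,B((444.8,284.6),9.7)),("float",(95,265,135,350),.015,B((430.8,365.8),9.7)),("red",(362,165,400,235),.012,B((660.7,-138.1),0)),("tin",(138,208,176,248),.01,B((597.6,292),0)),("cup",(448,188,486,222),.01,B((627.4,-294.9),0))):
            q=np.zeros(d.shape,bool);q[b:e,a:c]=1;q&=(d>0)&(X[...,2]>z);P=X[q]
            (cx,cy),(w,h),an2=cv2.minAreaRect((P[:,:2]*1000).astype(np.float32))
            v=np.array([cx,cy])-cc
            print(k,"local off %.1f %.1f"%(v@[np.cos(an),np.sin(an)],v@[-np.sin(an),np.cos(an)]),"size %.1f %.1f ang %.1f z %.4f"%(w,h,an2,np.percentile(P[:,2],90)))
E
```

```text
t 30.12 tcp [280.3 478.4 226.1] jaw ang 99.7 tilt [ 0.001 -0.001 -1.   ] F [-0.   0.6 -0.2] w 0.596 q [ 0.92  0.25  1.56 -0.    1.34 -0.82]
wallet local off 1.6 1.5 size 62.9 95.9 ang 79.4 z 0.0279
fob local off 19.9 2.1 size 21.1 51.6 ang 79.9 z 0.0268
flash local off 1.7 0.7 size 100.2 33.3 ang 9.5 z 0.0329
float local off 20.2 -1.0 size 55.7 28.4 ang 8.3 z 0.0279
red local off 1.2 -0.8 size 27.3 56.2 ang 88.1 z 0.0241
tin local off -0.1 0.3 size 48.2 48.6 ang 51.1 z 0.0206
cup local off 0.3 0.3 size 45.8 46.5 ang 25.3 z 0.0542
```

View pics/a16top.png

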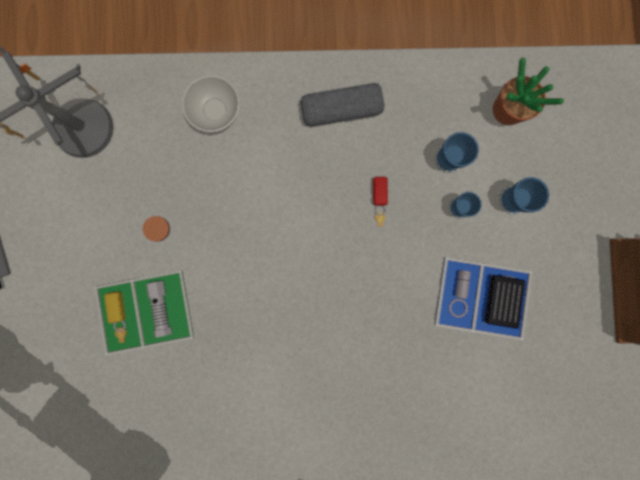

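View pics/a16g.png

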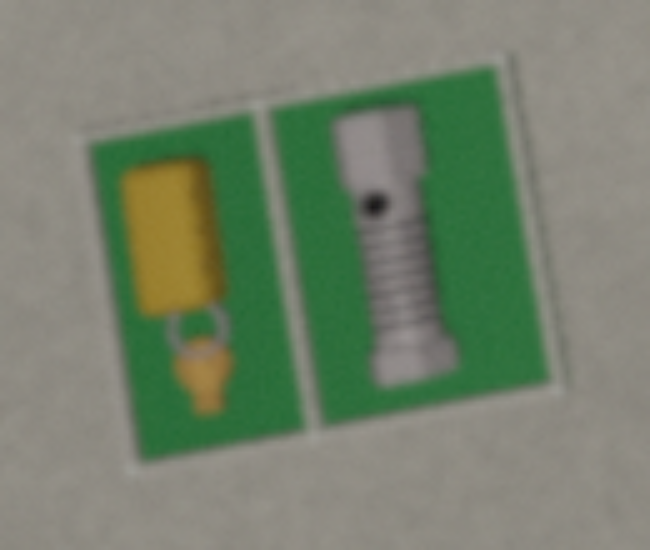

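All four items are within about 2 mm of their bay centres, and the red keys, tin and egg cup haven't moved. Handing in.

```bash
python3 -c "
from rig import r
print(r.job_done())"
```

```text
the job is handed in; nothing more can be done
None
```

Both kits are made up and the job is handed in, at about 30 s of the 96 s allowed. The wallet case and keyring are in the blue tray, and the flashlight and yellow-float keys are in the green tray. I placed them in that order, and lowered each until the force sensor felt the floor (about 5–6 N) before letting go.

- **Placement:** the last top view shows all four lying flat. Each is within about 2 mm of its bay's centre and about 2° of its direction, and clear of the rims.
- **Left alone:** the red-float keys, tin and small egg cup measure within about 1.5 mm of where they started, which is within measurement error.
- **Disagreements:** the two cameras differed by about 2–4 mm on where things were at the start, so I mostly averaged them. My final check used only the top camera, and it read heights about 1–2 mm high. No check failed.

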